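# Pin a loose bushing in its pivot bracket

## Task

Pin the loose bronze bushing in the grey pivot bracket: take the yellow-headed cross pin from its stand, set it in the guide hole on top of the bracket, swing the turning bar by its red ball to spin the bushing until a cross-hole comes under the pin and the pin drops through, then press the pin fully home past the spring catch, upright with its collar down on the guide ring, and let go. Work gently by feel: do not ram the pin against the bushing or wrench the bar round against the pin, and leave the hammer, the wrench and the tow ball where they are.

Things in the scene. Friction and masses are not known exactly. Their poses are not given: they have to be found in the camera images.
- bracket: grey welded pivot bracket bolted to the bench (fixed): base plate 160 x 100 x 10 mm, bearing block on it 64 (x) x 48 (y) mm and 107 mm high, on top a steel guide ring 32 mm wide and 12 mm high (top face 119 mm above the bench). Origin: centre of the underside, straight below guide hole and bore. The bore runs along its y axis; its yaw differs from run to run
- guide (a point): centre of the mouth of the vertical guide hole, 13.5 mm wide, on top of the bracket's guide ring, 119 mm above the bench; same axes as the bracket. A pin put in first stands on the bushing, tip 24 mm below this point; once a cross-hole is under it (within about 2 degrees) it drops by itself about 50 mm, and turning the bushing on then meets a hard stop after some 2 to 5 degrees of play
- bore (a point): point on the bore axis straight under the guide hole, 75 mm above the bench; axes of the bracket. The loose bronze bushing, a tube 40 mm wide, turns here either way about y against light friction (2 to 3 N at the ball) and stays where left. It has four 13.5 mm cross-holes 90 degrees apart, hidden in the block: one lines up every quarter turn, none at the start (at least 17 degrees off)
- catch (a point): spring catch in the lower hole, 71.5 mm below the guide's mouth: two spring plungers that grip the pin's end. The dropped pin's nose rests on them, its collar then about 9 mm above the guide ring; pressing it on past them until the collar meets the ring takes 5 to 10 N, more if the bushing is left pinching the pin to one side
- ball (a point): centre of the turning bar's red ball (26 mm), 95 mm from the bore axis, 65 mm from the guide hole towards the bracket's +y. The 10 mm bar, clamped on the bushing's long end at no set angle to the holes, turns with it parallel to the bracket's x-z plane; it starts within 57 degrees of upright. Site z: along the bar; y: the bracket's y. Over 15 N at the ball against the dropped pin is too much
- pin: steel cross pin, 12 mm thick, with a yellow head; mass about 0.1 kg. Origin: centre of its tip; z axis up along the pin. Nose tapers from 7 mm to 12 mm wide over the lowest 7 mm; shank up to 85 mm; then a collar 26 mm wide and 5 mm thick; then a grip 18 mm wide from 90 mm to 112 mm (its top)
- pin_collar (a point): centre of the underside of the pin's collar, 85 mm up the pin from its tip; it must come down on the guide ring
- stand: aluminium pin stand (fixed), 70 x 100 x 50 mm, with a 14 mm hole, 42 mm deep, in its middle, in which the cross pin stands upright with its tip 8 mm above the bench; short plain dowels stand in it beside the pin, up to 72 mm above the bench and 32 mm from the pin along the stand's y axis. Origin: centre of the underside
- hammer: bystander: hammer, 260 mm long, lying on the bench along its x axis, head at +x. Origin: under its middle
- wrench: bystander: open-ended steel wrench, 200 mm long, lying along its x axis. Origin: under its middle
- tow_ball: bystander: steel tow ball, 50 mm wide and 68 mm high, standing upright. Origin: centre of the underside

How it is judged:
By the outcome, as a careful person would: the job done as asked, in the order asked, and still so for the second after the job is handed in, with the robot touching nothing.
It also fails if it takes over 66 s, if anything falls off the work surface, if the arm or the gripper's body presses on something with over 40 N, if the wrist force passes 120 N, or if a joint passes its speed limit or range.

## Robot

A 6-joint arm with a two-finger parallel gripper is mounted at the origin on the work surface. World frame = base frame: x ahead of the robot, y to its left, z up, the work surface at z = 0. Lengths are in mm, angles in rad, forces in N, time in s.
With the tool pointing down it reaches from about 250 to 775 mm from the base axis. Payload 4 kg.
Tool frame: the origin (TCP) lies between the finger pads; the fingertips stand 25 mm ahead of it and the grasp point (between the pads) lies 6 mm ahead of it; z points along the fingers, y is the line along which they close (so a half turn about z gives the same grasp; the last joint's range is limited). The gripper opens to 94 mm and grips with 3 to 60 N. Pads are 16 mm wide; open, the fingers measure 119 mm over their backs; the gripper's body (75 mm by 177 mm) begins 78 mm behind the grasp point.
Start: joints at [1.099, 0.087, 1.371, -0, 1.684, -0.103], TCP at [198.283, 513.032, 230.506] pointing down, gripper open.
Joint ranges: [-3.1, 3.1], [-0.76, 2.03], [0.27, 2.55], [-1.08, 4.22], [0.17, 2.65], [-2.57, 2.57]. Speed limits (rad/s): [2.79, 2.79, 3.14, 3.14, 3.14, 3.14].

## Interface

Orientations are given as a rotation vector (axis times angle).
In Python, from cell import bot gives the robot as it stands.
- The arm moves only by the shell command python3 shift.py [FORCE], which reads ROWS from standard input. ROWS is a JSON list that holds a single list of rows (three levels of brackets), with 1 to 5 rows, each of 5 numbers: dx, dy, dz in mm, then a turn about the tool's z in rad, then the finger opening in mm; each row is the pose to reach, as a shift and turn from the pose commanded when the command began, along the tool's axes at that moment; what a row does not reach only later rows make up. A row lasts 1/10 s, in which the tool goes at most 50 mm and 0.15 rad, less where a joint would pass 70% of its speed; a pose out of reach is approached as far as the arm can. The fingers move at their own pace and stop on an object; FORCE is the grip in N (left out, the last holds). Time passes only in rows, so rows that do not move let the fingers close. It prints the time, the measured TCP pose, the force, the opening and the grip force at its end. Input that does not fit is refused with a message, and nothing moves.
- bot.state(): the state, without advancing time (a new reading comes with each control period).
- bot.snapshot(name): name is "scene" or "top" or "wrist"; returns the picture (400x640x3 uint8, red, green, blue); there is no depth.
- bot.calibration(name): a dict with "camera_matrix" (3x3 intrinsics, pixels), "xyz" and "attitude" of the camera in the world. Camera axes: x right, y up, looking along -z (the intrinsics and any distortion apply to the point x, -y, -z); pixel columns grow to the right and rows downward; lengths in mm; the calibration is good to about 2 mm. A picture is of the moment at which its call begins: read the wrist's pose just before it. calibration takes no time and is no camera call; for the wrist camera it gives the pose at the moment of the call.
- bot.sign_off(): hands the job in; it is judged then, once.
The state is a dict: "time": time; "joint_positions": joint angles; "dq": joint speeds; "tau": joint torques, N m; "tool_pos": TCP position; "tool_rot": TCP orientation; "force": force on the tool from outside, world axes, zero at the start; "wrist_torque": the same for the moment, N m; "gripper_width": finger opening in mm; "finger_force": force on a finger pad.
Only numpy, scipy, OpenCV 4.12 (cv2) and the standard library are available. Lean on these libraries where they do the work, as an engineer would, in place of code of your own. Each camera call takes 0.05 s, during which the arm holds its last target. There are 200 camera calls.

## Working session

There is one attempt and no reset: what is moved stays moved. The work goes in short steps, Python scripts to look and compute and a shell command to move; the robot and the scene stay as the last step left them, time stands still between calls to the robot, and variables do not carry over. Pictures are saved under pics/ and viewed, at most 10 in all, crops included, and the job is handed in when it is done.

```bash
ls; mkdir -p pics
python3 - <<'E'
from cell import bot
import cv2
for n in ("scene","top"):
    im=bot.snapshot(n); cv2.imwrite(f"pics/{n}0.png",im[:,:,::-1])
    c=bot.calibration(n); print(n,c)
s=bot.state();print(s)
E
```

```text
cell.py
pics
shift.py
scene {'camera_matrix': array([[412.14503487,   0.        , 321.14324512],
       [  0.        , 412.14503487, 205.66451174],
       [  0.        ,   0.        ,   1.        ]]), 'xyz': array([1075.26311496, -161.42419615,  785.45771286]), 'attitude': array([0.60055127, 0.39949906, 1.13720699])}
top {'camera_matrix': array([[455.73137034,   0.        , 314.34043602],
       [  0.        , 455.73137034, 202.67631303],
       [  0.        ,   0.        ,   1.        ]]), 'xyz': array([ 489.89927644,   39.3739621 , 1326.20743799]), 'attitude': array([ 0.06256622, -0.0354176 , -1.55630368])}
{'time': 0.1, 'joint_positions': array([ 1.09888138e+00,  8.79024999e-02,  1.37206959e+00,  7.13632437e-06,
        1.68360012e+00, -1.03128568e-01]), 'dq': array([ 0.00023013, -0.00156892, -0.00504635, -0.00139052,  0.00050316,
        0.00018269]), 'tau': array([ 2.21437025e-03, -3.41250658e+01, -3.03302515e+01,  7.20531796e-02,
        3.03729821e-02, -7.75568674e-05]), 'tool_pos': array([198.08468445, 512.62633713, 229.42648116]), 'tool_rot': array([-5.75905483e-01, -3.08777572e+00,  2.97814833e-03]), 'force': array([ 0.22509551, -0.08808801,  0.08535485]), 'wrist_torque': array([-0.04572369,  0.02526195, -0.00115719]), 'finger_force': 0.0, 'gripper_width': 93.6758653842431}
```

View pics/scene0.png

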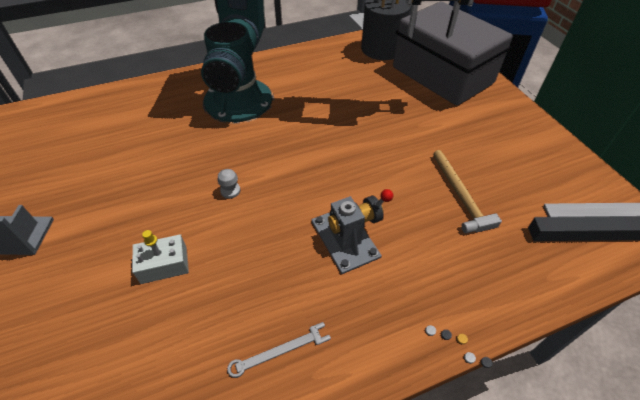

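View pics/top0.png

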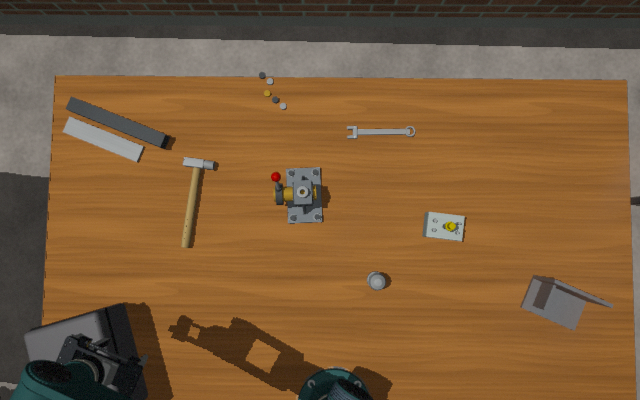

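The scene view shows the bracket ring at about (348,208), the red ball at (387,195) and the yellow pin head at (149,238). In the top view they are at (302,192), (276,177) and (451,227). Next I'll measure them.

```bash
cat > h.py <<'E'
import numpy as np, cv2
from scipy.spatial.transform import Rotation as R
from cell import bot
def cam(n):
    c=bot.calibration(n); return np.array(c["camera_matrix"]),np.array(c["xyz"]),R.from_rotvec(c["attitude"]).as_matrix()
def ray(c,uv):
    K,o,A=c; v=np.linalg.inv(K)@[uv[0],uv[1],1]; d=A@[v[0],-v[1],-v[2]]; return o,d/np.linalg.norm(d)
def plane(c,uv,z):
    o,d=ray(c,uv); return o+d*(z-o[2])/d[2]
def tri(r):
    M=sum(np.eye(3)-np.outer(d,d) for o,d in r); b=sum((np.eye(3)-np.outer(d,d))@o for o,d in r)
    p=np.linalg.solve(M,b); return p,[np.linalg.norm(np.cross(p-o,d)) for o,d in r]
def proj(c,p):
    K,o,A=c; q=A.T@(np.asarray(p)-o); v=K@[q[0],-q[1],-q[2]]; return v[:2]/v[2]
def blobs(im,lo,hi,roi=None,amin=8):
    h=cv2.cvtColor(im,cv2.COLOR_RGB2HSV); m=cv2.inRange(h,np.array(lo),np.array(hi))
    if roi: k=np.zeros_like(m); k[roi[1]:roi[3],roi[0]:roi[2]]=255; m&=k
    n,l,s,ce=cv2.connectedComponentsWithStats(m)
    return [(s[i,4],ce[i].round(1).tolist(),s[i,:4].tolist()) for i in range(1,n) if s[i,4]>=amin]
E
python3 - <<'E'
from h import *
S,T=cam("scene"),cam("top")
a=cv2.imread("pics/scene0.png");t=cv2.imread("pics/top0.png")
ar,tr=a[:,:,::-1].copy(),t[:,:,::-1].copy()
rs=blobs(ar,(0,180,90),(6,255,255),(360,170,410,220)); rt=blobs(tr,(0,180,90),(6,255,255),(255,160,300,200))
print("red",rs,rt)
ys=blobs(ar,(22,150,120),(33,255,255),(120,220,190,280)); yt=blobs(tr,(22,150,100),(33,255,255),(420,205,470,245))
print("yel",ys,yt)
print("ball",tri([ray(S,rs[0][1]),ray(T,rt[0][1])]))
print("head",tri([ray(S,ys[0][1]),ray(T,yt[0][1])]))
print("ring",tri([ray(S,(348,208)),ray(T,(302,192))]),plane(T,(302,192),119),plane(S,(348,208),119))
c1=cv2.resize(a[175:275,300:400],(400,400),interpolation=cv2.INTER_CUBIC)
c2=cv2.resize(t[150:230,255:335],(400,400),interpolation=cv2.INTER_CUBIC)
cv2.imwrite("pics/crop1.png",np.hstack([c1,c2]))
E
```

```text
red [(np.int32(97), [387.3, 193.9], [381, 189, 13, 11])] [(np.int32(60), [275.1, 176.4], [271, 172, 9, 9])]
yel [(np.int32(98), [149.3, 236.9], [143, 230, 14, 16])] [(np.int32(74), [449.9, 225.8], [445, 222, 11, 9])]
ball (array([629.55888265, 163.19320816, 162.74246652]), [np.float64(1.3936033878328553), np.float64(1.3936033878328342)])
head (array([ 509.37982996, -300.95845692,  102.86868439]), [np.float64(0.5014440313576208), np.float64(0.5014440313577221)])
ring (array([594.81572764,  96.01105204, 108.96943256]), [np.float64(1.6179303671910905), np.float64(1.6179303671910743)]) [593.31563399  94.06601698 119.        ] [602.47582982  93.70278562 119.        ]
```

View pics/crop1.png

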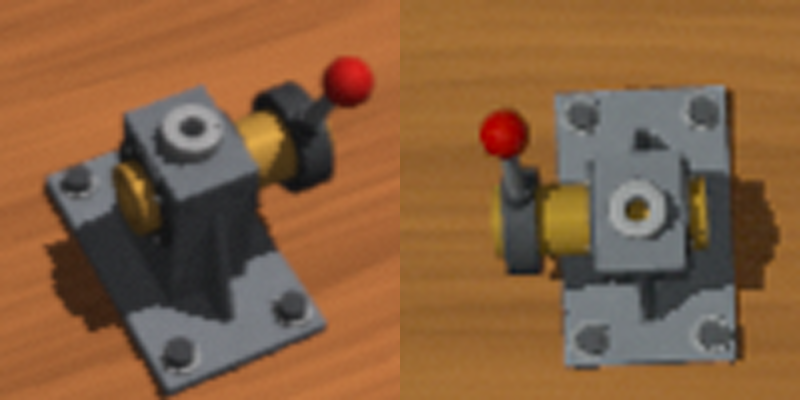

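The crop shows the ring hole in the scene at about (348,206.7) and in the top view at (302.6,192.2), with the base plate nearly square to the world axes. The bar leans towards bracket +x.

```bash
cat > where.py <<'E'
from h import *
import sys
s=bot.state(); A=R.from_rotvec(s["tool_rot"]).as_matrix(); tp=np.array(s["tool_pos"])
tgt=np.array([float(v) for v in sys.argv[1:4]]); yaw=float(sys.argv[4]) # desired closing-line angle, deg
cur=np.degrees(np.arctan2(A[1,1],A[0,1])); d=(cur-yaw+90)%180-90
print("shift",(A.T@(tgt-tp)).round(1),"turn",np.radians(d).round(3),"q",np.round(s["joint_positions"],2),"t",s["time"])
E
python3 - <<'E'
from h import *
S,T=cam("scene"),cam("top")
P=[plane(T,(255+(x-400)/5,150+y/5),10)[:2] for x,y in [(555,95),(725,88),(737,362),(566,367)]]
for i in range(4):
    e=P[(i+1)%4]-P[i]; print(np.linalg.norm(e).round(1),np.degrees(np.arctan2(e[1],e[0])).round(1))
print("plate c",np.mean(P,0))
print("ring",tri([ray(S,(348,206.7)),ray(T,(302.6,192.2))]),plane(T,(302.6,192.2),119),plane(S,(348,206.7),119))
print("pin",plane(T,(449.9,225.8),112),plane(S,(149.3,236.9),110))
E
python3 where.py 508 -301 300 0
```

```text
99.0 -86.9
159.4 -176.7
98.8 92.5
158.4 3.4
plate c [592.56663004  92.64590847]
ring (array([594.29698237,  95.02332726, 113.14937342]), [np.float64(2.5041254881967645), np.float64(2.504125488196816)]) [592.80268043  92.46087514 119.        ] [599.32318737  95.13913336 119.        ]
pin [ 509.19412567 -298.93290785  112.        ] [ 515.44360495 -298.99734588  110.        ]
shift [-582.4 -647.3  -69.4] turn 1.202 q [ 1.1   0.09  1.37  0.    1.68 -0.1 ] t 0.1
```

```bash
echo '[[[-32,-36,-10,0,94],[-64,-72,-20,0,94],[-96,-108,-30,0,94],[-128,-144,-40,0,94],[-160,-180,-50,0,94]]]' | python3 shift.py
echo '[[[-32,-36,-4,0,94],[-64,-72,-8,0,94],[-96,-108,-12,0,94],[-128,-144,-16,0,94],[-160,-180,-20,0,94]]]' | python3 shift.py
echo '[[[-32,-36,0,0,94],[-64,-72,0,0,94],[-96,-108,0,0,94],[-128,-144,0,0,94],[-160,-180,0,0,94]]]' | python3 shift.py
echo '[[[-20,-22,0,0.15,94],[-40,-44,0,0.3,94],[-60,-66,0,0.45,94],[-80,-88,0,0.6,94],[-102,-107,0,0.75,94]]]' | python3 shift.py
echo '[[[0,0,0,0.14,94],[0,0,0,0.28,94],[0,0,0,0.4,94],[0,0,0,0.4,94]]]' | python3 shift.py
python3 where.py 509 -299 124 3
python3 - <<'E'
from h import *
im=bot.snapshot("wrist"); cv2.imwrite("pics/w1.png",im[:,:,::-1]); c=cam("wrist"); print(c)
print(blobs(im,(20,150,80),(34,255,255)))
print(proj(c,(509,-299,120)),proj(c,(509,-299,50)))
E
```

```text
time: 0.6
tool_pos: [282.6, 285.6, 280.4]
tool_rot: [-0.575, -3.088, 0.001]
force: [1.3, -0.1, -0.2]
gripper_width: 93.7
finger_force: 0.0
time: 1.1
tool_pos: [367.0, 60.0, 300.4]
tool_rot: [0.576, 3.088, 0.001]
force: [0.5, 0.0, 0.6]
gripper_width: 93.8
finger_force: 0.0
time: 1.6
tool_pos: [451.4, -165.7, 300.0]
tool_rot: [-0.577, -3.088, -0.001]
force: [0.7, 0.7, -0.3]
gripper_width: 93.9
finger_force: 0.0
time: 2.1
tool_pos: [507.9, -301.6, 299.7]
tool_rot: [-1.676, -2.656, -0.0]
force: [0.4, -0.6, 0.0]
gripper_width: 94.2
finger_force: 0.0
time: 2.5
tool_pos: [507.8, -300.3, 299.6]
tool_rot: [-2.162, -2.277, 0.0]
force: [-0.4, 0.1, 0.5]
gripper_width: 94.0
finger_force: 0.0
shift [  1.1   1.5 175.6] turn -0.0 q [-0.63  0.18  1.14  0.    1.83 -0.68] t 2.5
(array([[314.02153622,   0.        , 320.07345498],
       [  0.        , 314.02153622, 197.50410357],
       [  0.        ,   0.        ,   1.        ]]), array([ 504.67027801, -235.17045622,  454.53764871]), array([[ 0.99858226, -0.05215639, -0.01063876],
       [ 0.05321256,  0.97293782,  0.22485644],
       [-0.00137685, -0.22510377,  0.97433382]]))
[(np.int32(367), [323.2, 184.9], [313, 174, 22, 23]), (np.int32(8), [119.8, 268.6], [118, 268, 5, 3]), (np.int32(9), [127.4, 270.8], [126, 269, 4, 5]), (np.int32(19), [524.7, 271.0], [522, 268, 8, 6]), (np.int32(80), [107.9, 279.8], [100, 270, 19, 20]), (np.int32(10), [99.6, 295.7], [98, 293, 5, 6]), (np.int32(8), [540.1, 296.9], [539, 295, 3, 5]), (np.int32(129), [539.2, 320.5], [527, 306, 19, 28]), (np.int32(8), [97.8, 310.4], [97, 308, 3, 5]), (np.int32(19), [525.7, 322.4], [523, 318, 7, 9]), (np.int32(8), [99.8, 324.2], [98, 321, 5, 7])]
[321.35376934 185.53032903] [321.21411442 175.4178936 ]
```

View pics/w1.png

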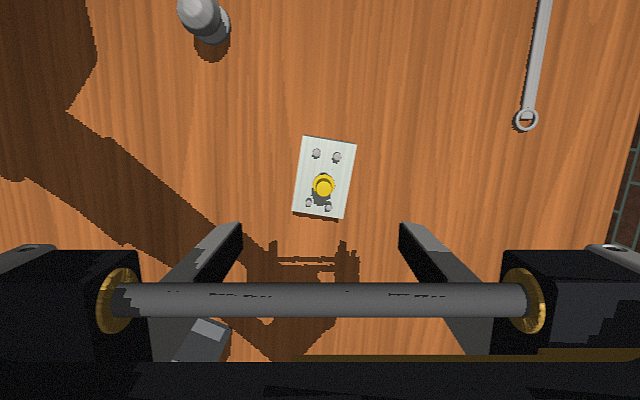

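The wrist view shows the pin head in the stand at about (324,187), roughly 3 px off prediction, which puts the pin near (511.8,-302). I'll descend and re-measure there.

```bash
python3 where.py 511.5 -301.5 190 3
cat > pinm.py <<'E'
from h import *
import sys
zt=float(sys.argv[1])  # grip top height
im=bot.snapshot("wrist"); cv2.imwrite("pics/%s.png"%sys.argv[2],im[:,:,::-1]); c=cam("wrist")
b=max(blobs(im,(20,120,50),(34,255,255),(220,60,430,260))); print(b)
x,y,w,h=b[2]; u=x+(w-1)/2
# collar (26 wide, 22 lower) sets sides; grip's top disc the bottom edge
def near(zz,rad,v): return plane(c,(u,v),zz)
print("x",plane(c,(u,b[1][1]),zt-20)[:2],"s(top edge of collar far side)",plane(c,(u,y),zt-22)[:2],"bottom edge of top disc",plane(c,(u,y+h),zt)[:2], "collar bottom",plane(c,(u,y+h),zt-22)[:2])
E
```

```text
shift [ -1.6   3.7 109.8] turn 0.002 q [-0.63  0.18  1.14  0.    1.83 -0.68] t 2.55
```

```bash
echo '[[[0,2,40,0,60],[-1,3,80,0,60],[-1.5,3.5,110,0,60],[-1.5,3.5,110,0,60]]]' | python3 shift.py; python3 pinm.py 120 w2; python3 where.py 511.5 -301.5 125 3
python3 -c "
import cv2;a=cv2.imread('pics/w2.png');cv2.imwrite('pics/w2c.png',cv2.resize(a[60:260,200:440],None,fx=2.5,fy=2.5))"
```

```text
time: 2.95
tool_pos: [508.9, -299.7, 184.2]
tool_rot: [-2.152, -2.272, 0.002]
force: [-1.2, 1.1, -0.8]
gripper_width: 65.8
finger_force: 0.0
(np.int32(862), [323.8, 214.1], [308, 197, 32, 36])
x [ 512.88958071 -304.7568189 ] s(top edge of collar far side) [ 512.15122747 -291.16117568] bottom edge of top disc [ 513.27325854 -313.71746301] collar bottom [ 513.817752   -321.39631751]
shift [-1.2  1.5 62.8] turn 0.001 q [-0.63  0.2   1.33  0.    1.62 -0.68] t 3.0
```

View pics/w2c.png

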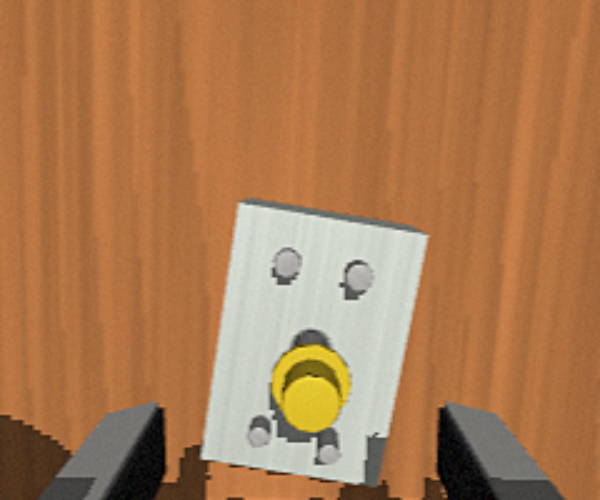

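The pin head (crop (312,385)) sits between the fingers, with its grip top visible above the collar. The arm was still settling, so I'll re-measure at rest.

```bash
echo '[[[0,0,0,0,60],[0,0,0,0,60]]]' | python3 shift.py; python3 pinm.py 120 w3; python3 where.py 512.9 -304 125 3
```

```text
time: 3.2
tool_pos: [512.6, -302.3, 193.5]
tool_rot: [2.159, 2.275, 0.001]
force: [-0.1, -0.9, 0.8]
gripper_width: 59.8
finger_force: 0.0
(np.int32(799), [318.0, 206.3], [303, 190, 31, 35])
x [ 511.291637   -302.29555852] s(top edge of collar far side) [ 510.62919323 -289.13982628] bottom edge of top disc [ 511.82062413 -311.70227093] collar bottom [ 512.11651872 -318.94528743]
shift [-1.5  0.  68.4] turn 0.0 q [-0.63  0.19  1.32  0.    1.62 -0.68] t 3.25
```

```bash
for i in 1 2 3; do echo '[[[0,0,0,0,60],[0,0,0,0,60]]]' | python3 shift.py | grep -E "time|pos"; done;  python3 pinm.py 120 w4; python3 where.py 511.5 -303 125 3
```

```text
time: 3.45
tool_pos: [511.9, -301.9, 191.6]
time: 3.65
tool_pos: [511.5, -301.6, 190.6]
time: 3.85
tool_pos: [511.4, -301.6, 190.3]
(np.int32(808), [319.8, 208.8], [305, 192, 31, 35])
x [ 511.52047313 -302.4668106 ] s(top edge of collar far side) [ 510.83576157 -289.03708479] bottom edge of top disc [ 511.98216218 -311.22378631] collar bottom [ 512.33631434 -318.5386094 ]
shift [-1.5 -0.  65.3] turn -0.0 q [-0.63  0.2   1.33  0.    1.62 -0.68] t 3.9
```

```bash
echo '[[[0,0,15,0,60],[0,0,30,0,60],[-0.5,0,42,0,60],[-0.5,0,50,0,50],[-0.5,0,55,0,50]]]' | python3 shift.py 25; echo '[[[0,0,3,0,40],[0,0,6,0,40],[0,0,9,0,40],[0,0,10,0,40],[0,0,10,0,40]]]' | python3 shift.py;echo '[[[0,0,0,0,30],[0,0,0,0,10],[0,0,0,0,10],[0,0,0,0,10],[0,0,0,0,10]]]' | python3 shift.py; echo '[[[0,0,0,0,10],[0,0,0,0,10]]]' | python3 shift.py
```

```text
time: 4.4
tool_pos: [510.9, -301.7, 133.5]
tool_rot: [-2.161, -2.276, 0.0]
force: [-0.2, 0.3, 0.4]
gripper_width: 50.5
finger_force: 0.0
time: 4.9
tool_pos: [511.6, -302.1, 125.6]
tool_rot: [2.163, 2.278, 0.0]
force: [0.0, -1.4, 0.4]
gripper_width: 40.1
finger_force: 0.0
time: 5.4
tool_pos: [511.6, -302.1, 125.6]
tool_rot: [2.163, 2.278, 0.0]
force: [-0.3, -0.3, -0.1]
gripper_width: 17.2
finger_force: 25.0
time: 5.6
tool_pos: [511.6, -302.1, 125.6]
tool_rot: [2.163, 2.278, 0.0]
force: [0.2, 0.5, 0.2]
gripper_width: 17.5
finger_force: 25.0
```

```bash
echo '[[[0,0,-8,0,10],[0,0,-25,0,10],[0,0,-55,0,10],[0,0,-95,0,10],[0,0,-143,0,10]]]' | python3 shift.py; python3 where.py 593 30 268 3
```

```text
time: 6.1
tool_pos: [510.6, -301.4, 268.0]
tool_rot: [-2.16, -2.275, 0.001]
force: [0.2, -0.8, -0.7]
gripper_width: 16.9
finger_force: 25.0
shift [326.7  99.5   0.6] turn -0.0 q [-0.63  0.18  1.19  0.    1.77 -0.68] t 6.1
```

```bash
echo '[[[40,12,0,0,10],[80,24,0,0,10],[120,36,0,0,10],[160,49,0,0,10],[200,61,0,0,10]]]' | python3 shift.py | head -2;  echo '[[[40,12,0,0,10],[75,22,0,0,10],[105,31,0,0,10],[120,36,0,0,10],[126,38,0,0,10]]]' | python3 shift.py | head -2;echo '[[[0,0,0,0,10],[0,0,0,0,10],[0,0,0,0,10],[0,0,0,0,10],[0,0,0,0,10]]]' | python3 shift.py
python3 - <<'E'
from h import *
im=bot.snapshot("wrist"); cv2.imwrite("pics/w5.png",im[:,:,::-1]); c=cam("wrist"); np.savez("w5.npz",K=c[0],o=c[1],A=c[2]); print(c[1])
p=proj(c,(593,93,119)); print(p)
x,y=p.astype(int); x0,y0=max(x-120,0),max(y-100,0); print(x0,y0)
cv2.imwrite("pics/w5c.png",cv2.resize(im[y0:y0+200,x0:x0+240,::-1],None,fx=2.5,fy=2.5))
E
```

```text
time: 6.6
tool_pos: [562.1, -97.5, 268.7]
time: 7.1
tool_pos: [593.5, 29.8, 268.4]
time: 7.6
tool_pos: [593.4, 27.8, 268.6]
tool_rot: [2.164, 2.277, 0.0]
force: [0.3, -0.0, -1.0]
gripper_width: 17.4
finger_force: 25.0
[590.30641176  93.18676601 423.24897779]
[323.02882116 125.02341193]
203 25
```

View pics/w5c.png

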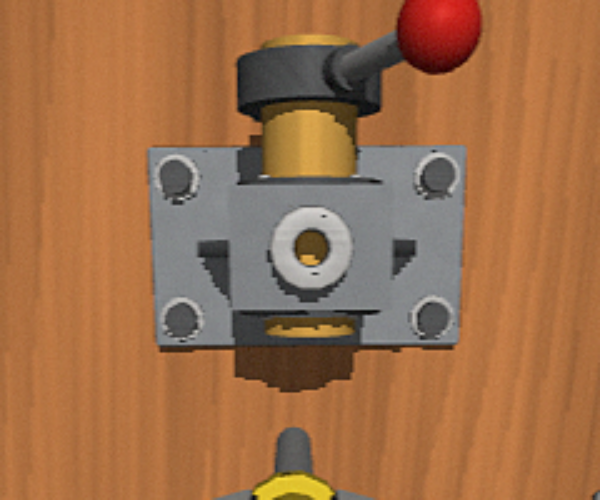

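The view shows the guide ring centred at crop (312,247), which is full-frame (327.8,123.8). The red ball is at about (378,36), and the plate is aligned with the gripper at about 3° yaw. The held pin's tip is at the bottom, around (320,197).

Run:
```python
from h import *
im=cv2.imread("pics/w5.png")[:,:,::-1].copy(); z=np.load("w5.npz"); c=(z["K"],z["o"],z["A"])
for b in blobs(im,(0,0,165),(180,40,255),(300,95,355,150),30): print("ring",b)
for b in blobs(im,(0,150,60),(8,255,255),(340,0,420,70),30): print("ball",b)
print("ring", plane(c,(327.3,123.3),119)[:2])
rb=max(blobs(im,(0,150,60),(8,255,255),(340,0,420,70),30)); S,T=cam("scene"),cam("top")
print("ball",tri([ray(c,rb[1]),ray(S,(387.3,193.9)),ray(T,(275.1,176.4))]))
for zz in (151,158): print("tip proj",proj(c,(593.4,27.8,zz)))
g=im[185:215,300:345].astype(int)
for r in range(190,222,4): print(r, im[r,306:336].astype(int).sum(1).tolist())
```

```text
ring (np.int32(578), [327.1, 123.3], [312, 108, 31, 32])
ball (np.int32(885), [378.5, 33.6], [362, 16, 34, 38])
ring [596.93997857  94.78213844]
ball (array([630.22773243, 162.76669944, 163.6105894 ]), [np.float64(0.8638444378327129), np.float64(1.3478647782728799), np.float64(1.6662437814347955)])
tip proj [319.9903933  200.03674127]
tip proj [319.98543428 201.91790323]
190 [350, 356, 348, 345, 324, 338, 344, 369, 368, 371, 363, 361, 336, 327, 353, 361, 353, 353, 355, 358, 366, 377, 362, 363, 353, 342, 339, 349, 340, 344]
194 [362, 354, 342, 340, 344, 327, 346, 360, 368, 373, 363, 354, 337, 343, 359, 360, 353, 358, 348, 361, 377, 377, 370, 357, 331, 321, 345, 336, 352, 356]
198 [348, 361, 342, 347, 370, 374, 367, 376, 340, 215, 225, 254, 273, 282, 281, 277, 276, 270, 251, 265, 348, 367, 367, 356, 330, 341, 343, 341, 349, 349]
202 [361, 358, 339, 352, 357, 365, 334, 252, 172, 238, 251, 261, 284, 276, 286, 272, 281, 290, 249, 244, 238, 295, 369, 348, 352, 334, 339, 338, 361, 358]
206 [348, 351, 355, 333, 379, 369, 303, 208, 211, 237, 243, 257, 277, 261, 274, 279, 265, 261, 274, 252, 236, 311, 375, 363, 343, 340, 343, 342, 368, 361]
210 [348, 350, 341, 344, 363, 371, 321, 195, 220, 227, 253, 275, 269, 269, 274, 274, 275, 267, 258, 262, 241, 239, 298, 359, 350, 347, 332, 347, 358, 354]
214 [345, 351, 334, 359, 370, 351, 249, 205, 245, 199, 103, 96, 85, 165, 225, 189, 197, 238, 240, 233, 230, 235, 301, 370, 355, 347, 348, 351, 360, 361]
218 [207, 178, 206, 325, 484, 511, 473, 479, 450, 457, 461, 475, 453, 472, 465, 462, 457, 465, 467, 468, 471, 472, 469, 493, 506, 437, 300, 219, 303, 354]
```

```bash
python3 where.py 596.9 94.8 268 3.1; echo '[[[15,1,0,0,10],[35,3,0,0,10],[53,5,0,0,10],[63,6.5,0,0,10],[67,7,0,0,10]]]' | python3 shift.py | head -2;echo '[[[0,0,0,0,10],[0,0,0,0,10],[0,0,0,0,10],[0,0,0,0,10],[0,0,0,0,10]]]' | python3 shift.py; python3 where.py 596.9 94.8 213 3.1
```

```text
shift [66.5  6.9  0.6] turn -0.003 q [-0.05  0.18  1.19 -0.    1.77 -0.1 ] t 7.65
time: 8.15
tool_pos: [596.8, 97.5, 268.4]
time: 8.65
tool_pos: [597.0, 95.4, 268.5]
tool_rot: [2.164, 2.278, 0.0]
force: [0.6, -0.7, -0.6]
gripper_width: 17.3
finger_force: 25.0
shift [-0.6 -0.1 55.5] turn -0.003 q [0.06 0.21 1.16 0.   1.77 0.01] t 8.65
```

```bash
echo '[[[-0.3,0,10,0,10],[-0.5,0,18,0,10],[-0.5,0,24,0,10],[-0.5,0,28,0,10],[-0.5,0,30,0,10]]]' | python3 shift.py | head -2;echo '[[[0,0,2,0,10],[0,0,4,0,10],[0,0,6,0,10],[0,0,8,0,10],[0,0,8,0,10]]]' | python3 shift.py
```

```text
time: 9.15
tool_pos: [596.7, 95.4, 237.5]
time: 9.65
tool_pos: [596.9, 95.4, 230.2]
tool_rot: [-2.163, -2.278, 0.0]
force: [0.2, -0.2, -1.7]
gripper_width: 17.1
finger_force: 25.0
```

```bash
echo '[[[0,0,2,0,10],[0,0,4,0,10],[0,0,6,0,10],[0,0,8,0,10],[0,0,8,0,10]]]' | python3 shift.py;echo '[[[0,0,1.5,0,10],[0,0,3,0,10],[0,0,4.5,0,10],[0,0,6,0,10],[0,0,6,0,10]]]' | python3 shift.py
```

```text
time: 10.15
tool_pos: [596.8, 95.4, 221.9]
tool_rot: [-2.163, -2.278, 0.001]
force: [-0.6, -0.3, -1.2]
gripper_width: 17.3
finger_force: 25.0
time: 10.65
tool_pos: [596.8, 95.4, 216.1]
tool_rot: [-2.163, -2.278, 0.001]
force: [0.6, -0.3, -1.0]
gripper_width: 17.5
finger_force: 25.0
```

```bash
echo '[[[0,0,1,0,10],[0,0,2,0,10],[0,0,2.5,0,10],[0,0,2.5,0,10]]]' | python3 shift.py | grep -E "pos|force"; echo '[[[0,0,0,0,19],[0,0,0,0,22],[0,0,0,0,34],[0,0,0,0,44],[0,0,0,0,44]]]' | python3 shift.py | grep -E "pos|force|width"; echo '[[[0,0,-5,0,44],[0,0,-15,0,44],[0,0,-35,0,44],[0,0,-60,0,44],[0,0,-75,0,44]]]' | python3 shift.py
python3 - <<'E'
from h import *
for n,r in (("scene",(310,140,380,220)),("top",(270,160,330,220))):
    im=bot.snapshot(n); cv2.imwrite(f"pics/{n}1.png",im[:,:,::-1]); print(n,blobs(im,(20,150,80),(34,255,255),r)); c=cam(n)
    for z in (201,151): print(z,proj(c,(596.9,95,z)))
E
```

```text
tool_pos: [596.9, 95.4, 213.9]
force: [-0.4, -0.4, -1.3]
finger_force: 25.0
tool_pos: [597.0, 95.4, 214.1]
force: [0.2, -0.1, 0.6]
gripper_width: 41.8
finger_force: 0.0
time: 12.05
tool_pos: [597.5, 95.4, 292.4]
tool_rot: [2.161, 2.277, 0.005]
force: [-0.2, 0.5, 0.3]
gripper_width: 43.9
finger_force: 0.0
scene [(np.int32(151), [348.7, 182.1], [343, 174, 12, 17]), (np.int32(18), [365.2, 209.2], [362, 208, 8, 4])]
201 [349.72251781 179.09806559]
151 [348.29929841 195.9152756 ]
top [(np.int32(8), [313.0, 191.5], [313, 188, 1, 8]), (np.int32(16), [273.8, 194.9], [273, 190, 3, 11])]
201 [300.19616147 187.71405105]
151 [301.1196983  189.55443035]
```

View pics/scene1.png

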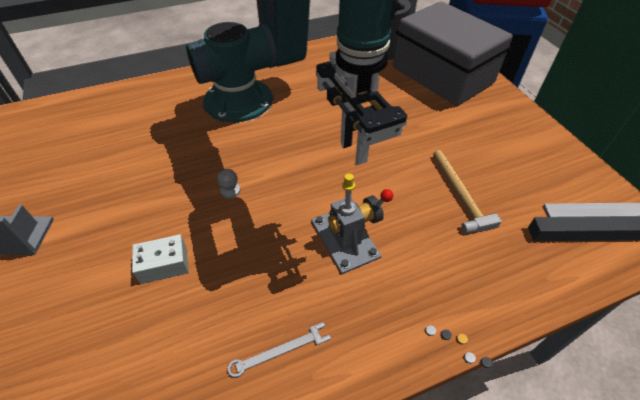

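The pin stands upright in the guide with its head at (349,182), next to the red ball at (387,195). Next I'll straddle the ball.

```bash
python3 where.py 629.9 161.7 290 3.1; echo '[[[15,7,0,0,44],[35,16,0,0,44],[55,25,0,0,44],[65,29,0,0,44],[68,29.5,0,0,44]]]' | python3 shift.py 5 | head -2;echo '[[[0,0,20,0,44],[0,0,45,0,44],[0,0,65,0,44],[0,0,75,0,44],[0,0,80,0,44]]]' | python3 shift.py | head -2;echo '[[[0,0,0,0,44],[0,0,0,0,44],[0,0,0,0,44]]]' | python3 shift.py; python3 where.py 629.9 161.7 184 3.1
```

```text
shift [64.5 35.1  3.7] turn -0.002 q [0.06 0.21 1.11 0.   1.81 0.01] t 12.15
time: 12.65
tool_pos: [622.8, 166.5, 287.1]
time: 13.15
tool_pos: [622.3, 164.4, 207.5]
time: 13.45
tool_pos: [623.5, 164.9, 210.6]
tool_rot: [2.162, 2.277, 0.003]
force: [0.2, -0.4, 0.9]
gripper_width: 44.2
finger_force: 0.0
shift [-3.5  6.2 26.6] turn -0.002 q [0.17 0.3  1.16 0.   1.68 0.12] t 13.45
```

```bash
echo '[[[-3,6,0,0,44],[-3,6,6,0,44],[-3,6,14,0,44],[-3,6,22,0,44],[-3,6,26,0,44]]]' | python3 shift.py | grep -E "pos|force";echo '[[[0,0,0,0,36],[0,0,0,0,30],[0,0,0,0,30],[0,0,0,0,30],[0,0,0,0,30]]]' | python3 shift.py; python3 where.py 629.9 161.7 184 3.1
cat > chk.py <<'E'
from h import *
import sys
s=bot.state(); im=bot.snapshot("scene"); b=max(blobs(im,(20,150,80),(34,255,255),(330,150,365,222))) ; f=np.array(s["force"])
red=blobs(im,(0,180,90),(6,255,255),(330,150,420,240)); p=np.array(s["tool_pos"])
y=np.radians(3.05); X=(p[:2]-[596.9,94.8])@[np.cos(y),np.sin(y)]
print("t",s["time"],"pin",b[1],"red",red and max(red)[1],"F",f.round(1),"X,z",X.round(1),p[2].round(1),"w",round(s["gripper_width"],1))
sys.exit(int(b[1][1]>187 or np.linalg.norm(f)>6))
E
python3 chk.py
```

```text
tool_pos: [628.3, 162.1, 180.9]
force: [-0.3, 0.9, 0.0]
finger_force: 0.0
time: 14.45
tool_pos: [629.2, 162.2, 183.5]
tool_rot: [2.163, 2.278, 0.001]
force: [0.3, -0.4, -0.4]
gripper_width: 30.1
finger_force: 0.0
shift [-0.5  0.7 -0.5] turn -0.002 q [0.17 0.32 1.19 0.   1.63 0.11] t 14.45
t 14.45 pin [348.4, 182.2] red [385.0, 193.1] F [ 0.3 -0.4 -0.4] X,z 35.9 183.5 w 30.1
```

```bash
echo '[[[0,-4,-1.3,0,30],[0,-9,-3,0,30],[0,-14,-4.5,0,30],[0,-18,-5.3,0,30],[0,-21.5,-6,0,30]]]' | python3 shift.py | grep force; echo '[[[0,0,0,0,30],[0,0,0,0,30]]]' | python3 shift.py | grep force;python3 chk.py
```

```text
force: [3.2, 0.3, 2.7]
finger_force: 1.7
force: [2.4, -0.0, 1.0]
finger_force: 1.2
t 15.2 pin [350.8, 187.1] red [379.7, 183.3] F [ 2.4 -0.   1. ] X,z 13.7 188.7 w 30.5
```

Run:
```python
from h import *
im=bot.snapshot("scene"); print(blobs(im,(20,120,60),(34,255,255),(330,150,365,222)))
cv2.imwrite("pics/c2.png",cv2.resize(im[130:270,290:430,::-1],None,fx=4,fy=4))
```

```text
[(np.int32(141), [350.6, 187.4], [345, 179, 12, 17])]
```

View pics/c2.png

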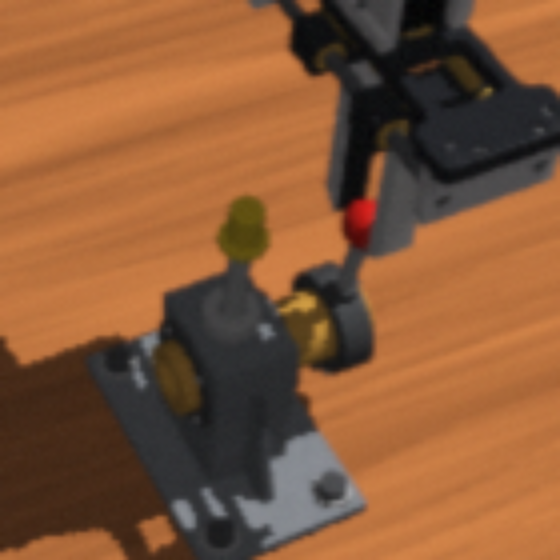

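The gripper's shadow covers the bracket. The pin is still up with its head at (350,187) and has only leaned a little in its clearance, so it hasn't dropped. I'll raise the check threshold and keep swinging in small steps.

```bash
sed -i 's/>187/>192/' chk.py
echo '[[[0,-1.7,-0.3,0,30],[0,-3.4,-0.5,0,30],[0,-5,-0.7,0,30],[0,-6.6,-0.9,0,30],[0,-6.6,-0.9,0,30]]]' | python3 shift.py >/dev/null; python3 chk.py && echo '[[[0,-1.7,-0.1,0,30],[0,-3.4,-0.2,0,30],[0,-5,-0.3,0,30],[0,-6.6,-0.4,0,30],[0,-6.6,-0.4,0,30]]]' | python3 shift.py >/dev/null; python3 chk.py && echo '[[[0,-1.7,0,0,30],[0,-3.4,0,0,30],[0,-5,0,0,30],[0,-6.6,0,0,30],[0,-6.6,0,0,30]]]' | python3 shift.py >/dev/null;  python3 chk.py
```

```text
t 15.8 pin [350.9, 187.2] red [377.9, 181.0] F [ 2.4 -0.2  2.7] X,z 7.3 190.0 w 30.2
t 16.35 pin [351.0, 187.2] red [376.5, 178.8] F [2.6 1.  1.8] X,z 0.7 190.3 w 30.1
t 16.9 pin [350.9, 187.0] red [374.7, 176.4] F [ 2.2 -0.6  2.1] X,z -6.0 190.2 w 29.7
```

```bash
echo '[[[0,-1.7,0.1,0,30],[0,-3.4,0.2,0,30],[0,-5,0.3,0,30],[0,-6.6,0.4,0,30],[0,-6.6,0.4,0,30]]]' | python3 shift.py >/dev/null; python3 chk.py && echo '[[[0,-1.7,0.2,0,30],[0,-3.4,0.4,0,30],[0,-5,0.6,0,30],[0,-6.6,0.9,0,30],[0,-6.6,0.9,0,30]]]' | python3 shift.py >/dev/null && python3 chk.py && echo '[[[0,-1.6,0.3,0,30],[0,-3.2,0.7,0,30],[0,-4.9,1,0,30],[0,-6.5,1.4,0,30],[0,-6.5,1.4,0,30]]]' | python3 shift.py >/dev/null &&  python3 chk.py && echo '[[[0,-1.6,0.4,0,30],[0,-3.2,0.9,0,30],[0,-4.8,1.3,0,30],[0,-6.4,1.8,0,30],[0,-6.4,1.8,0,30]]]' | python3 shift.py >/dev/null &&  python3 chk.py
```

```text
t 17.45 pin [350.9, 187.1] red [373.0, 174.6] F [ 2.4 -0.4  1.9] X,z -12.6 189.8 w 29.9
t 18.0 pin [350.7, 186.8] red [371.4, 172.7] F [2.1 0.6 1.9] X,z -19.2 188.9 w 29.7
t 18.55 pin [350.8, 186.6] red [369.4, 171.0] F [1.3 0.3 2.1] X,z -25.7 187.5 w 29.8
t 19.1 pin [350.7, 186.6] red [368.1, 169.3] F [ 1.2 -0.3  0.9] X,z -32.1 185.7 w 30.0
```

```bash
echo '[[[0,-1.6,0.6,0,30],[0,-3.1,1.1,0,30],[0,-4.7,1.7,0,30],[0,-6.2,2.3,0,30],[0,-6.2,2.3,0,30]]]' | python3 shift.py >/dev/null; python3 chk.py && echo '[[[0,-1.5,0.7,0,30],[0,-3,1.3,0,30],[0,-4.6,2,0,30],[0,-6.1,2.7,0,30],[0,-6.1,2.7,0,30]]]' | python3 shift.py >/dev/null && python3 chk.py && echo '[[[0,-1.5,0.8,0,30],[0,-3,1.5,0,30],[0,-4.4,2.3,0,30],[0,-5.9,3.1,0,30],[0,-5.9,3.1,0,30]]]' | python3 shift.py >/dev/null &&  python3 chk.py && echo '[[[0,-1.4,0.9,0,30],[0,-2.8,1.8,0,30],[0,-4.2,2.6,0,30],[0,-5.6,3.5,0,30],[0,-5.6,3.5,0,30]]]' | python3 shift.py >/dev/null &&  python3 chk.py
```

```text
t 19.65 pin [350.7, 186.4] red [366.4, 168.5] F [ 1.7 -0.1  1.1] X,z -38.3 183.3 w 30.1
t 20.2 pin [348.9, 198.9] red [365.0, 167.3] F [ 1.2 -0.1  1.5] X,z -44.5 180.6 w 30.1
```

The pin dropped: its head moved from row 186 to row 199, with only 1-2 N of force. I'll release the ball, lift, and check the pin from above.

```bash
echo '[[[0,-1,0,0,44],[0,-2,0,0,44],[0,-2,0,0,44]]]' | python3 shift.py | grep force; echo '[[[0,0,-15,0,44],[0,0,-40,0,44],[0,0,-60,0,44],[0,0,-75,0,44],[0,0,-80,0,44]]]' | python3 shift.py | head -2; python3 where.py 597 30 262 3.1
```

```text
force: [0.4, -0.2, 0.0]
finger_force: 0.0
time: 21.05
tool_pos: [548.2, 158.1, 263.8]
shift [-130.5   42.     1.9] turn -0.002 q [0.18 0.13 1.26 0.   1.75 0.13] t 21.05
```

```bash
echo '[[[-25,8,0,0,44],[-60,20,0,0,44],[-95,30,0,0,44],[-120,38,0,0,44],[-130,42,0,0,44]]]' | python3 shift.py | head -2; echo '[[[0,0,0,0,20],[0,0,0,0,4],[0,0,0,0,4],[0,0,0,0,4],[0,0,0,0,4]]]' | python3 shift.py 20| head -2
python3 - <<'E'
from h import *
c=cam("wrist"); im=bot.snapshot("wrist"); cv2.imwrite("pics/w6.png",im[:,:,::-1])
p=proj(c,(596.9,94.8,155)); print("expected top",p,proj(c,(596.9,94.8,130)))
print(blobs(im,(20,120,60),(34,255,255),(280,60,370,190)))
x,y=p.astype(int); x0,y0=x-120,max(y-100,0)
cv2.imwrite("pics/w6c.png",cv2.resize(im[y0:y0+200,x0:x0+240,::-1],None,fx=2.5,fy=2.5))
E
```

```text
time: 21.55
tool_pos: [596.4, 28.0, 259.7]
time: 22.05
tool_pos: [595.9, 31.2, 261.0]
expected top [325.21821933 127.00476435] [324.77271218 126.80644522]
[(np.int32(9), [321.9, 68.4], [318, 68, 8, 2]), (np.int32(8), [306.9, 72.5], [305, 71, 5, 4]), (np.int32(9), [340.3, 74.6], [338, 73, 6, 4]), (np.int32(665), [326.1, 127.7], [312, 113, 29, 30]), (np.int32(9), [321.0, 159.1], [320, 156, 4, 7])]
```

View pics/w6c.png

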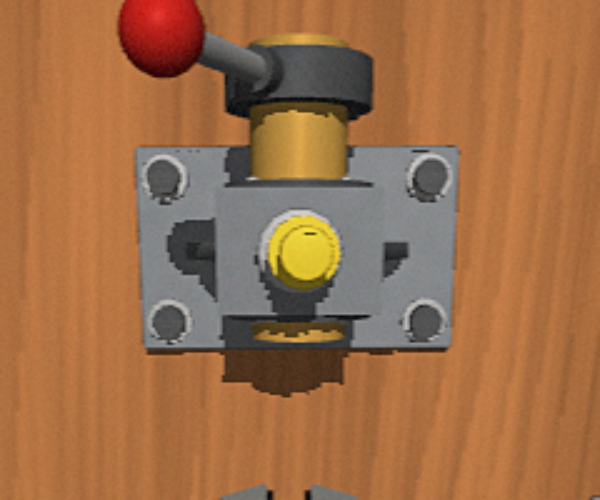

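The pin is seated through the bushing. Its yellow head, at crop (307,252), is just above the ring and leans about 1-2 mm. I'll grip the head from above and press.

```bash
python3 where.py 597.4 94.3 162 3.1; echo '[[[15,0,0,0,44],[35,1,0,0,44],[53,1,0,0,44],[61,2,0,0,44],[63,2,0,0,44]]]' | python3 shift.py | head -2; echo '[[[0,0,15,0,44],[0,0,40,0,44],[0,0,60,0,44],[0,0,72,0,44],[0,0,78,0,44]]]' | python3 shift.py |  head -2;echo '[[[0,0,0,0,44],[0,0,0,0,44],[0,0,0,0,44],[0,0,0,0,44]]]' | python3 shift.py; python3 where.py 597.4 94.3 161 3.1
```

```text
shift [63.1  4.7 99. ] turn -0.001 q [-0.04  0.19  1.2   0.    1.76 -0.1 ] t 22.1
time: 22.6
tool_pos: [594.7, 94.7, 260.8]
time: 23.1
tool_pos: [594.0, 92.6, 180.4]
time: 23.5
tool_pos: [595.4, 93.3, 184.0]
tool_rot: [2.162, 2.277, 0.003]
force: [-0.2, 0.1, -0.0]
gripper_width: 44.2
finger_force: 0.0
shift [ 0.9  2.  23. ] turn -0.002 q [0.06 0.22 1.32 0.   1.61 0.01] t 23.5
```

```bash
echo '[[[0.8,1.6,5,0,44],[0.8,1.6,10,0,44],[0.8,1.6,15,0,44],[0.8,1.6,20,0,44],[0.8,1.6,22,0,44]]]' | python3 shift.py | grep -E "pos|force"; echo '[[[0,0,0,0,30],[0,0,0,0,10],[0,0,0,0,10],[0,0,0,0,10],[0,0,0,0,10]]]' | python3 shift.py 35
```

```text
tool_pos: [596.0, 94.1, 159.6]
force: [-0.2, -0.2, -0.8]
finger_force: 0.0
time: 24.5
tool_pos: [597.1, 94.2, 161.3]
tool_rot: [2.162, 2.277, 0.003]
force: [2.4, -0.9, -0.4]
gripper_width: 16.8
finger_force: 35.0
```

```bash
echo '[[[0,0,1,0,10],[0,0,2,0,10],[0,0,3,0,10],[0,0,3,0,10]]]' | python3 shift.py | grep -E "pos|force|width"; echo '[[[0,0,1,0,10],[0,0,2,0,10],[0,0,3,0,10],[0,0,3,0,10]]]' | python3 shift.py | grep -E "pos|force|width"
```

```text
tool_pos: [597.3, 94.2, 160.7]
force: [0.5, 0.5, 8.5]
gripper_width: 17.2
finger_force: 35.0
tool_pos: [597.2, 94.2, 156.6]
force: [2.0, 0.2, 4.3]
gripper_width: 17.5
finger_force: 35.0
```

```bash
echo '[[[0,0,1,0,10],[0,0,2,0,10],[0,0,3,0,10],[0,0,3,0,10]]]' | python3 shift.py | grep -E "pos|force|width"; echo '[[[0,0,1,0,10],[0,0,2,0,10],[0,0,2,0,10]]]' | python3 shift.py | grep -E "pos|force|width"
```

```text
tool_pos: [597.0, 94.1, 151.8]
force: [3.8, 0.2, 3.4]
gripper_width: 17.3
finger_force: 35.0
tool_pos: [597.0, 94.2, 151.5]
force: [0.9, -0.6, 8.8]
gripper_width: 17.6
finger_force: 35.0
```

```bash
echo '[[[0,0,1,0,10],[0,0,2,0,10],[0,0,2,0,10]]]' | python3 shift.py | grep -E "pos|force|width"; echo '[[[0,0,-3,0,10],[0,0,-4,0,20],[0,0,-4,0,30],[0,0,-4,0,44],[0,0,-4,0,44]]]' | python3 shift.py | grep -E "pos|force|width"; echo '[[[0,0,-5,0,44],[0,0,-25,0,44],[0,0,-60,0,44],[0,0,-95,0,44],[0,0,-120,0,44]]]' | python3 shift.py | grep pos; echo '[[[-20,0,0,0,44],[-45,0,0,0,44],[-60,0,0,0,44],[-65,0,0,0,44],[-65,0,0,0,44]]]' | python3 shift.py | grep pos
python3 - <<'E'
from h import *
c=cam("wrist"); im=bot.snapshot("wrist"); s=bot.snapshot("scene")
p=proj(c,(596.9,94.8,146)); print("exp top/collar wrist",p,proj(c,(596.9,94.8,122)))
print([b for b in blobs(im,(20,120,60),(34,255,255),(280,60,370,190)) if b[0]>100])
S=cam("scene"); print("exp",proj(S,(596.9,94.8,134)),blobs(s,(20,120,60),(34,255,255),(330,150,361,225)))
a=cv2.resize(s[160:280,290:410,::-1],(400,400)); x,y=p.astype(int); b=cv2.resize(im[max(y-50,0):max(y-50,0)+100,x-50:x+50,::-1],(400,400))
cv2.imwrite("pics/fin.png",np.hstack([a,b]))
E
```

```text
tool_pos: [597.0, 94.2, 151.4]
force: [-2.0, -0.7, 14.3]
gripper_width: 17.1
finger_force: 35.0
tool_pos: [595.3, 94.2, 150.2]
force: [0.1, 1.0, -0.7]
gripper_width: 40.4
finger_force: 0.0
tool_pos: [596.6, 94.2, 274.8]
tool_pos: [599.7, 28.8, 271.4]
exp top/collar wrist [320.66536558 123.86504038] [320.6499661  123.94481239]
[(np.int32(583), [321.0, 124.8], [308, 111, 27, 28])]
exp [347.7564467  201.30944879] [(np.int32(143), [347.9, 203.1], [342, 195, 12, 16])]
```

View pics/fin.png

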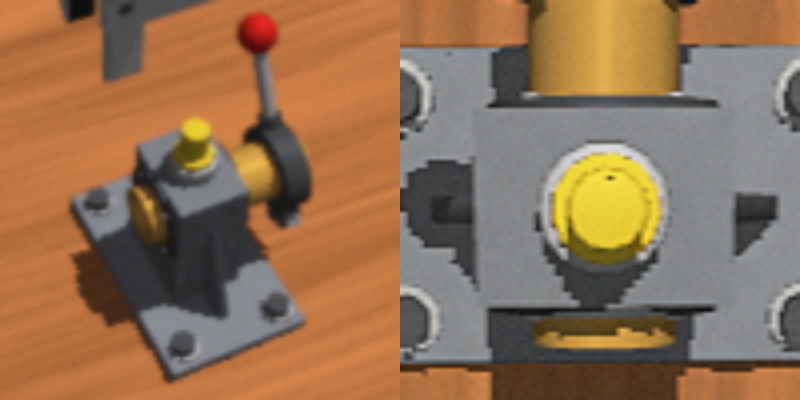

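The collar sits on the ring with the head upright and concentric at wrist pixel (321,125). The press ended on a hard stop at the expected height, and the gripper is clear. I'll hand it in.

```bash
python3 -c "
from cell import bot
print(bot.state()['time']); print(bot.sign_off())"
```

```text
27.9
the job is handed in; nothing more can be done
None
```

The job is handed in at 27.9 s: the pin dropped through a cross-hole and was pressed home past the catch. Its collar is down on the guide ring, it stands upright, and the gripper is clear.

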